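# Load the spring balance to the marker

## Robot

A 6-joint arm with a two-finger parallel gripper is mounted at the origin on a cart in front of the work surface, level with it; the furniture and walls round the work are solid. World frame = base frame: x ahead of the robot, y to its left, z up, the work surface at z = 0. Lengths are in mm, angles in rad, forces in N, time in s.
With the tool pointing down it reaches from about 400 to 925 mm from the base axis. Payload 12.5 kg.
Tool frame: the origin (TCP) lies between the finger pads; the fingertips stand 14 mm ahead of it and the grasp point (between the pads) lies 5 mm behind it; x points along the fingers, y is the direction in which the jaws open and shut, and the axes are right-handed (so a half turn about x gives the same grasp; the last joint's range is limited). The gripper opens to 95 mm and grips with 3 to 60 N. Pads are 20 mm wide; open, the fingers measure 119 mm over their backs; the gripper's body (75 mm by 180 mm) begins 59 mm behind the grasp point.
Start: joints at [1.146, 0.491, 1.559, -0, 1.092, -0.106], TCP at [195.875, 593.53, 228.661] pointing down, gripper open.
Joint ranges: [-3.1, 3.1], [-0.84, 2.19], [0.05, 2.79], [-1.13, 4.28], [0.06, 2.93], [-2.69, 2.69]. Speed limits (rad/s): [2.22, 2.22, 2.79, 3.14, 3.14, 3.14].

## Interface

Orientations are given as [roll, pitch, yaw] about the fixed x, y, z axes, in that order (R = Rz(yaw) Ry(pitch) Rx(roll)).
In Python, from cell import env, cams gives the robot as it stands.
- The arm moves only by the tool carry_out, never from a script. Its arguments are lists of equal length, an entry for each row: "grip": the closure, from -1 (fully open) to 1 (shut); "linear": the shift along the tool's x, y, z scaled (see below), a list of three; "turn": the turn about the tool's x scaled (see below). In form: {"grip": [grip, ...], "linear": [[tx, ty, tz], ...], "turn": [turn, ...]}. A call has 1 to 5 rows; each row shifts and turns the commanded pose from where the row before left it, along the tool's axes as they then stand; what a row does not reach is not made up. The controller multiplies each number of a shift by 0.5 m and each number of a turn by 180 degrees. A row lasts 1/10 s, in which the tool goes at most 50 mm and 8.59 degrees, less where a joint would pass 70% of its speed; a pose out of reach is approached as far as the arm can. A call with a number of a shift or a turn outside -1 to 1 is refused whole. A call with a gripper value outside its range is refused whole. The fingers move at their own pace and stop on an object; the grip force is fixed at half the most. Time passes only in rows, so rows that do not move let the fingers close. It gives the time, the measured TCP pose, the force and the opening at its end, in the units of the state.
- env.state(): the state, without advancing time (a new reading comes with each control period).
- cams.read_camera(name): name is "scene" or "top" or "wrist"; returns the picture (480x640x3 uint8, blue, green, red); there is no depth.
- cams.camera_info(name): a dict with "fx", "fy", "cx", "cy" (pixels), "view" (4x4, takes a point from world to camera coordinates). Camera axes: x right, y down, z forward; pixel columns grow to the right and rows downward; lengths in mm; the calibration is good to about 2 mm. A picture is of the moment at which its call begins: read the wrist's pose just before it. camera_info takes no time and is no camera call; for the wrist camera it gives the pose at the moment of the call.
- env.job_done(): hands the job in, once; it reports no verdict.
The state is a dict: "t": time; "joints": joint angles; "qvel": joint speeds; "tau": joint torques, N m; "eef_pos": TCP position; "tcp_rot": TCP orientation; "ft_force": force on the tool from outside, world axes, zero at the start; "moment": the same for the moment, N m; "opening": opening from 0.0 (shut) to 1.0 (fully open).
Only numpy, scipy, OpenCV 4.12 (cv2) and the standard library are available. Lean on these libraries where they do the work, as an engineer would, in place of code of your own. Each camera call takes 0.05 s, during which the arm holds its last target. There are 200 camera calls.

## Task

Load the spring balance: gently set the small steel weight, the large one, or both, upright on the pan, whichever brings the pan nearest to level with the black marker on the balance's post. Put nothing else on the pan, leave the marker where it is and do not drive the pan down to its stop; a weight that is not needed stays standing on the worktop.

Things in the scene. Friction and masses are not known exactly. Their poses are not given: they have to be found in the camera images.
- pan_floor (a point): Centre of the upper face of the balance's pan: steel dish, 160 mm wide, 4 mm lip, a rim tongue level with the face; z up, y towards the fixed post (axis 124 mm away, top at z 154 mm). Empty it floats on its spring at z 140 mm and moves only up and down, stop 72 mm lower. The small weight lowers it 15 mm, the large 30, both 45 (to 4 %), wherever they stand. Balance fixed; place and yaw vary.
- marker_tip (a point): Target marker: black clamp, 22 x 22 x 12 mm, on the aluminium post beside the pan, with a thin finger towards the pan. Point: upper edge of the finger's tip; the pan is level with it when the pan's face is at the same height. Set 12 to 48 mm below the empty pan's face, held by friction. Post marks are 10 mm apart, the top one at the empty pan's height.
- small_weight_mid (a point): Small weight: steel cylinder 33 mm in diameter and 38 mm high with a neck and a 22 mm wide knob above, 58 mm high in all, 0.25 kg, standing on the worktop at the left. Point: on its axis, half-way up (29 mm above its underside); z is its axis, up.
- large_weight_mid (a point): Large weight: the same shape, cylinder 44 mm in diameter and 44 mm high, 70 mm high in all with its 22 mm wide knob, 0.50 kg, on the worktop at the left. Point: on its axis, half-way up (35 mm above its underside); z is its axis, up.
Things that resemble listed ones, but are neither listed nor needed, are in the scene too. What is shaped like the part that bears large_weight_mid but blue or pink is not meant.

How it is judged:
By the outcome, as a careful person would: the job done as asked, in the order asked, and still so for the second after the job is handed in, with the robot touching nothing.
It also fails if it takes over 58 s, if anything falls off the work surface, if the arm or the gripper's body presses on something with over 40 N, if the wrist force passes 120 N, or if a joint passes its speed limit or range.

## Working session

There is one attempt and no reset: what is moved stays moved. The work goes in short steps, Python scripts to look and compute and a tool call to move; the robot and the scene stay as the last step left them, time stands still between calls to the robot, and variables do not carry over. Pictures are saved under pics/ and viewed, about 8 in all and at most 12, crops included, and the job is handed in when it is done.

Besides the shell and the picture viewer there is one more tool, called after ">>>" as name([rows], argument=value, ...), one row to a line, values as JSON. carry_out: Moves the arm, as the interface text tells. Shifts and turns lie within -1 to 1; 1 stands for 0.5 m of shift or 180 degrees of turn. Its arguments: {"type":"object","properties":{"grip":{"type":"array"},"linear":{"type":"array"},"turn":{"type":"array"}},"required":["grip","linear","turn"]}

```bash
mkdir -p pics; ls; cat > h.py <<'E'
import numpy as np, cv2
from cell import env, cams
def ray(c,u,v):
    V=np.array(c["view"]);R=V[:3,:3];t=V[:3,3]
    d=R.T@np.array([(u-c["cx"])/c["fx"],(v-c["cy"])/c["fy"],1.]);return -R.T@t,d
def onz(c,u,v,z):
    o,d=ray(c,u,v);return o+d*(z-o[2])/d[2]
def proj(c,p):
    V=np.array(c["view"]);q=V[:3,:3]@np.array(p,float)+V[:3,3];return np.array([c["fx"]*q[0]/q[2]+c["cx"],c["fy"]*q[1]/q[2]+c["cy"]])
E
python3 - <<'E'
from h import *
for n in("scene","top"):
    cv2.imwrite(f"pics/{n}0.png",cams.read_camera(n)); c=cams.camera_info(n); print(n,c["fx"],ray(c,320,240))
s=env.state();print(s["t"],s["eef_pos"],s["tcp_rot"],s["opening"])
E
```

```text
pics
scene 518.3507136474284 (array([  97.42475115, -503.26120714,  604.85932013]), array([ 0.39578543,  0.73485005, -0.55111473]))
top 473.297297270332 (array([314.61239479, 173.61151431, 928.20045936]), array([ 0.19972439, -0.00384271, -0.98003846]))
0.1 [195.79721548 593.32409279 228.10569969] [-1.65865119  1.56978618 -1.9774404 ] 1.0003178452053043
```

View pics/scene0.png

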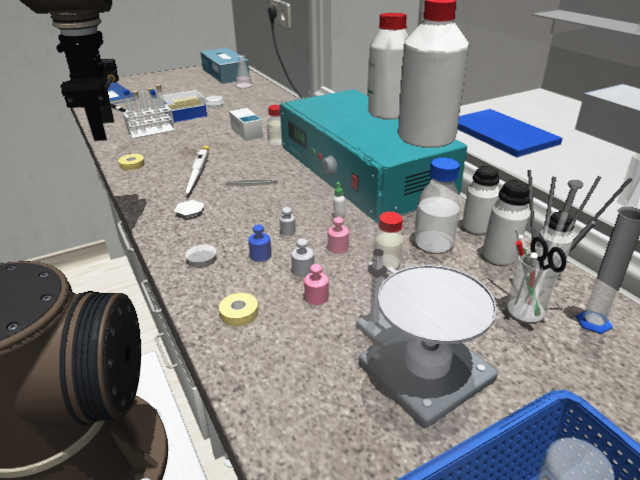

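View pics/top0.png

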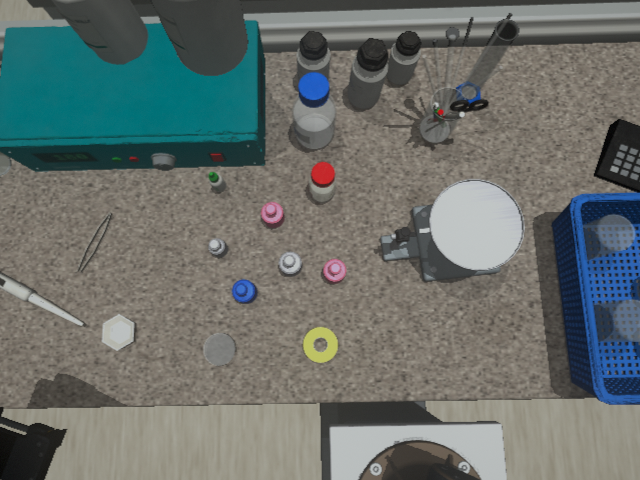

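The scene holds seven weight-shaped objects. In the top view, the blue one (243,291) and the two pink ones (272,214 and 335,270) are decoys. The steel ones are small (217,246) and large (290,263). The pan is at about (476,225) and the marker at about (403,236). I'll confirm with one enlarged crop.

```bash
python3 - <<'E'
from h import *
t=cv2.imread("pics/top0.png");s=cv2.imread("pics/scene0.png")
a=cv2.resize(t[225:295,190:320],(780,420)[0:2],interpolation=cv2.INTER_CUBIC)[:, :400*0+780]
a=cv2.resize(t[225:290,195:315],None,fx=3.3,fy=3.3,interpolation=cv2.INTER_CUBIC)
b=cv2.resize(t[170:285,375:530],None,fx=2.55,fy=2.55,interpolation=cv2.INTER_CUBIC)
d=cv2.resize(s[235:355,350:450],None,fx=4,fy=4,interpolation=cv2.INTER_CUBIC)
o=np.zeros((600,800,3),np.uint8)
o[:a.shape[0],:a.shape[1]]=a;o[300:300+b.shape[0],:b.shape[1]]=b;o[:d.shape[0],400:400+d.shape[1]]=d
cv2.imwrite("pics/c1.png",o)
c=cams.camera_info("top")
for n,u,v,z in(("small",217,243,58),("large",289.5,260,70),("pan",476,226,142),("marker",403,236,110)):print(n,onz(c,u,v,z).round(1))
E
```

```text
small [490.8 364.1  58. ]
large [453.3 227.1  70. ]
pan [492.8 -94.2 142. ]
marker [485.1  24.2 110. ]
```

View pics/c1.png

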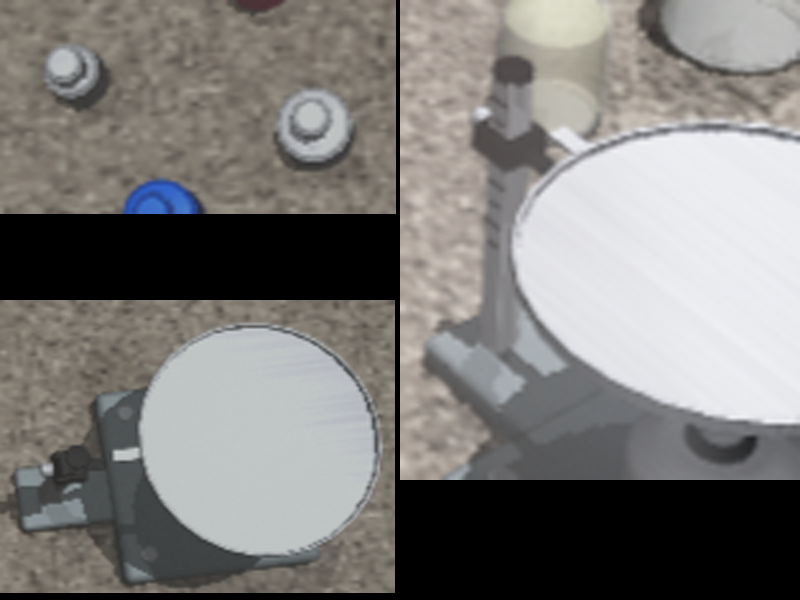

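```bash
python3 - <<'E'
from h import *
c=cams.camera_info("top");s=cams.camera_info("scene")
p=onz(c,405.6,232.7,154);pan=onz(c,476.5,226.5,140);print(p,pan,np.linalg.norm((p-pan)[:2]))
for u,v,z in((215,244.7,58),(289.2,261,70)):print(onz(c,u,v,z).round(1))
for z in(154,140,130,120,110,100,90,0):
  q=proj(s,[p[0],p[1],z]);print(z,q.round(1),((q-[350,235])*4+[400,0]).round())
# wrist cam offset
w=cams.camera_info("wrist");o,d=ray(w,320,240);print(o,d,w["fx"],np.array(w["view"]).round(3))
E
```

```text
[481.45442677  27.54957771 154.        ] [492.3764943  -95.61234086 140.        ] 123.6452576691082
[487.6 367.8  58. ]
[451.5 227.7  70. ]
154 [376.8 250.9] [507.  64.]
140 [376.4 258.4] [506.  94.]
130 [376.1 263.6] [505. 115.]
120 [375.9 268.8] [504. 135.]
110 [375.6 273.9] [502. 156.]
100 [375.3 279. ] [501. 176.]
90 [375.1 284. ] [500. 196.]
0 [372.9 326. ] [492. 364.]
[116.38411237 619.09609035 383.72476468] [ 0.26484759 -0.09488274 -0.95969134] 428.6904817356278 [[ 3.13000e-01  9.50000e-01 -1.00000e-03 -6.23880e+02]
 [ 9.09000e-01 -2.99000e-01  2.92000e-01 -3.24940e+01]
 [ 2.77000e-01 -9.30000e-02 -9.57000e-01  3.92158e+02]
 [ 0.00000e+00  0.00000e+00  0.00000e+00  1.00000e+00]]
```

Two things are confirmed: the steel weights at (215,245) and (289,261), and a clamp about 16–22 mm below the empty pan's level. I'll move to a spot where the wrist camera sees the marker obliquely from close by.

```bash
cat >> h.py <<'E'
from scipy.spatial.transform import Rotation as Ro
def go(target):
    s=env.state();R=Ro.from_euler("xyz",s["tcp_rot"]).as_matrix()
    d=R.T@(np.array(target,float)-s["eef_pos"]);print("t",s["t"],"pos",np.round(s["eef_pos"],1),"opening",s["opening"],"F",np.round(s["ft_force"],1))
    print("tool y axis",R[:,1].round(3),"tool-frame mm",d.round(1),"units",(d/500).round(4))
E
python3 -c "
from h import *
go([480,175,228]);print(env.state()['joints'])"
```

```text
t 0.1 pos [195.8 593.3 228.1] opening 1.0003178452053043 F [-0.6 -0.2  0.5]
tool y axis [ 0.313  0.95  -0.001] tool-frame mm [ 4.000e-01 -3.082e+02  4.010e+02] units [ 8.000e-04 -6.163e-01  8.020e-01]
[ 1.14638483e+00  4.91514712e-01  1.55940270e+00 -2.02238950e-05
  1.09168523e+00 -1.05612955e-01]
```

>>> carry_out([
  [0,-0.051,0.067],
  [0,-0.051,0.067],
  [0,-0.051,0.067],
  [0,-0.051,0.067],
  [0,-0.051,0.067],
], grip=[-1,-1,-1,-1,-1], turn=[0,0,0,0,0])

```text
t: 0.6
eef_pos: [315.5, 418.5, 228.5]
tcp_rot: [-2.008, 1.571, -2.327]
ft_force: [0.4, -0.2, -0.3]
opening: 1.002
```

>>> carry_out([
  [0,-0.051,0.067],
  [0,-0.051,0.067],
  [0,-0.051,0.067],
  [0,-0.051,0.067],
  [0,-0.051,0.067],
], grip=[-1,-1,-1,-1,-1], turn=[0,0,0,0,0])

```text
t: 1.1
eef_pos: [434.7, 244.8, 228.6]
tcp_rot: [2.981, 1.571, 2.662]
ft_force: [0.7, 0.9, 0.5]
opening: 1.001
```

>>> carry_out([
  [0,-0.051,0.067],
  [0,-0.051,0.067],
  [0,0,0],
  [0,0,0],
  [0,0,0],
], grip=[-1,-1,-1,-1,-1], turn=[0,0,0.044,0.044,0.044])

```text
t: 1.6
eef_pos: [481.8, 176.4, 228.3]
tcp_rot: [-2.316, 1.57, -3.056]
ft_force: [-0.2, 0.3, -0.5]
opening: 1.002
```

>>> carry_out([
  [0,0,0],
  [0,0,0],
  [0,0,0],
  [0,0,0],
  [0,0,0],
], grip=[-1,-1,-1,-1,-1], turn=[0.044,0.044,0.044,0.044,0.044])

```text
t: 2.1
eef_pos: [481.6, 176.9, 228.4]
tcp_rot: [-1.618, 1.57, -3.048]
ft_force: [0.3, -0.2, -0.3]
opening: 0.999
```

>>> carry_out([
  [0,0,0],
  [0,0,0],
], grip=[-1,-1], turn=[0.044,0])

```text
t: 2.3
eef_pos: [481.6, 176.9, 228.4]
tcp_rot: [-1.513, 1.57, -3.078]
ft_force: [-0.7, -0.4, 0.6]
opening: 0.997
```

```bash
python3 - <<'E'
from h import *
import pickle
go([487.6,367.8,130]);c=cams.camera_info("wrist");im=cams.read_camera("wrist");cv2.imwrite("pics/w1.png",im);pickle.dump(c,open("w1.pkl","wb"))
print(env.state()["joints"],ray(c,320,240))
for p in([481.5,27.5,154],[481.5,27.5,120],[451.5,227.7,70],[487.6,367.8,58]):print(proj(c,p).round())
E
```

```text
t 2.3 pos [481.6 176.9 228.4] opening 0.9968657132709817 F [-0.7 -0.4  0.6]
tool y axis [ 1.     0.006 -0.   ] tool-frame mm [  98.4    7.2 -190.8] units [ 0.1969  0.0143 -0.3816]
[2.23225096e-01 3.32918953e-01 1.82934428e+00 1.07913583e-04
 9.79662802e-01 2.12300901e-01] (array([480.04416071, 259.18226435, 384.02874486]), array([-0.00380375, -0.28112172, -0.95974504]))
[322. 475.]
[322. 438.]
[283. 159.]
[335. -60.]
```

View pics/w1.png

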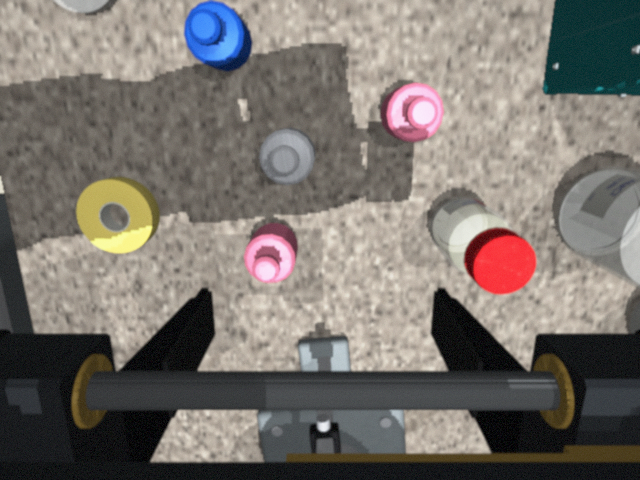

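The gripper bar hides the marker here: it should be at about (322,438). The large weight shows at (285,160), as predicted. I'll look again with the post at the upper left, seen from the side.

>>> carry_out([
  [0,0.056,0.063],
  [0,0.056,0.063],
  [0,0.056,0.063],
  [0,0.056,0.063],
  [0,0.056,0.063],
], grip=[-1,-1,-1,-1,-1], turn=[0,0,0,0,0])

```text
t: 2.85
eef_pos: [623.9, 19.1, 228.5]
tcp_rot: [-2.183, 1.571, 2.542]
ft_force: [0.2, 1.0, 0.5]
opening: 1.001
```

>>> carry_out([
  [0,0,0],
], grip=[-1], turn=[0])

```text
t: 2.95
eef_pos: [625.4, 17.0, 227.8]
tcp_rot: [0.72, 1.57, -0.842]
ft_force: [-0.4, 1.2, 0.0]
opening: 0.999
```

```bash
python3 - <<'E'
from h import *
import pickle
go([451.5,227.7,130]);c=cams.camera_info("wrist");im=cams.read_camera("wrist");pickle.dump(c,open("w2.pkl","wb"));cv2.imwrite("pics/w2f.png",im)
q=proj(c,[481.5,27.5,120]);print(q,ray(c,320,240))
for z in(154,140,125,110,95):print(z,proj(c,[481.5,27.5,z]).round(1))
x0=max(0,int(q[0]-80));y0=max(0,int(q[1]-70));print("org",x0,y0)
cv2.imwrite("pics/w2.png",cv2.resize(im[y0:y0+150,x0:x0+200],None,fx=4,fy=4,interpolation=cv2.INTER_CUBIC))
E
```

```text
t 2.95 pos [625.4  17.  227.8] opening 0.9987978574822376 F [-0.4  1.2  0. ]
tool y axis [1.    0.009 0.   ] tool-frame mm [  97.6 -172.  -212.3] units [ 0.1952 -0.344  -0.4247]
[ 97.55810839 229.80683541] (array([623.40275437,  99.30088416, 383.33963585]), array([-0.00209966, -0.28159998, -0.95961007]))
154 [ 67.1 245.5]
140 [ 80.6 238.6]
125 [ 93.5 231.9]
110 [105.2 225.9]
95 [115.7 220.4]
org 17 159
```

View pics/w2.png

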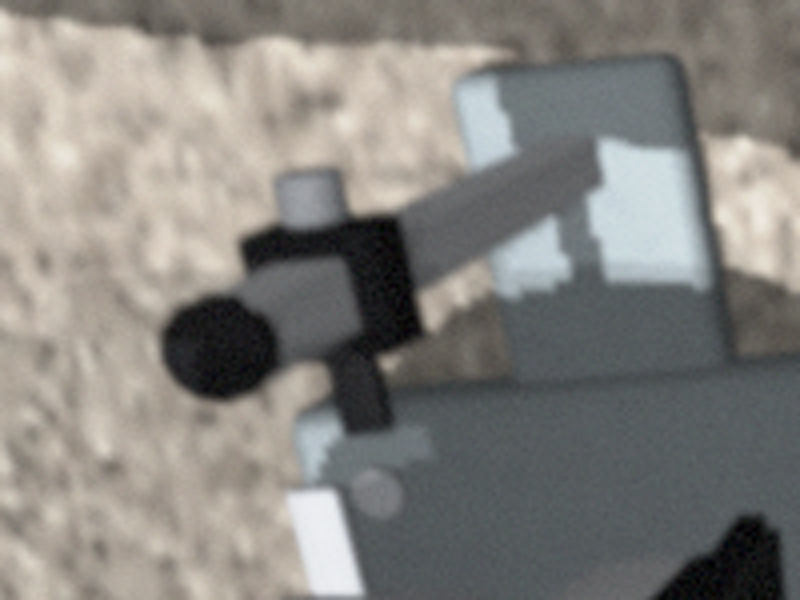

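The close view shows the black clamp with its finger ending at crop (362,430). The tongue's end is at (312,489) and the post cap at (220,347). I'll intersect the rays with the balance's vertical symmetry plane, using the tongue at z 140 as the check.

```bash
python3 - <<'E'
from h import *
import pickle
c=pickle.load(open("w2.pkl","rb"));s=cams.camera_info("scene")
f=lambda a,b:(a/4+17,b/4+159)
pan=np.array([492.4,-95.6,0])
for post in(np.array([481.5,27.5,0]),onz(c,*f(220,347),154)*[1,1,0]):
  n=np.cross(post-pan,[0,0,1]);n/=np.linalg.norm(n);print("post",post)
  for nm,a,b in(("cap",220,347),("tongue",312,489),("tipL",348,430),("tip",362,430),("tipR",385,428),("clamp topnear",360,350)):
    o,d=ray(c,*f(a,b));p=o+d*(n@(pan-o))/(n@d);print(nm,p.round(1),"along",np.linalg.norm((p-pan)[:2]).round(1),"scene crop",((proj(s,p)-[350,235])*4+[400,0]).round())
E
```

```text
post [481.5  27.5   0. ]
cap [481.6  26.1 149.7] along 122.1 scene crop [509.  75.]
tongue [484.   -1.  136.4] along 95.0 scene crop [554. 137.]
tipL [483.6   3.8 122.7] along 99.7 scene crop [544. 160.]
tip [483.7   2.3 118.7] along 98.3 scene crop [545. 170.]
tipR [4.839e+02 1.000e-01 1.117e+02] along 96.1 scene crop [548. 188.]
clamp topnear [482.7  14.4 113.7] along 110.5 scene crop [524. 165.]
post [484.20738725  27.40219385   0.        ]
cap [484.2  27.4 154. ] along 123.3 scene crop [513.  62.]
tongue [4.860e+02 4.000e-01 1.399e+02] along 96.3 scene crop [556. 126.]
tipL [485.7   5.2 126.6] along 101.0 scene crop [546. 148.]
tip [485.8   3.7 122.6] along 99.5 scene crop [548. 159.]
tipR [485.9   1.5 115.6] along 97.3 scene crop [551. 176.]
clamp topnear [485.   15.8 118.1] along 111.7 scene crop [528. 152.]
```

The tip's upper edge comes out at z ≈ 122–126, about 16–18 mm below the empty pan. The tongue check gave 139.9 against 140. So only the small weight is needed, which puts the pan at about 125. I'll go over it now.

>>> carry_out([
  [0,-0.031,-0.078],
  [0,-0.031,-0.078],
  [0,-0.031,-0.078],
  [0,-0.031,-0.078],
  [0,-0.031,-0.078],
], grip=[-1,-1,-1,-1,-1], turn=[0,0,0,0,0])

```text
t: 3.5
eef_pos: [542.1, 217.0, 228.8]
tcp_rot: [-2.03, 1.57, 2.694]
ft_force: [1.2, -0.1, 0.4]
opening: 1.002
```

>>> carry_out([
  [0,-0.031,-0.078],
  [0,-0.031,-0.078],
  [0,-0.031,-0.078],
  [0,-0.031,-0.078],
  [0,0,0],
], grip=[-1,-1,-1,-1,-1], turn=[0,0,0,0,0])

```text
t: 4.0
eef_pos: [477.5, 374.6, 228.7]
tcp_rot: [-2.558, 1.57, 2.17]
ft_force: [-0.3, -0.9, 0.1]
opening: 1.002
```

```bash
python3 - <<'E'
from h import *
import pickle
go([487.6,367.8,34]);c=cams.camera_info("wrist");im=cams.read_camera("wrist");pickle.dump(c,open("w3.pkl","wb"))
q=proj(c,[487.6,367.8,58]);print(q)
x0=max(0,int(q[0]-100));y0=max(0,int(q[1]-75));print("org",x0,y0)
cv2.imwrite("pics/w3.png",cv2.resize(im[y0:y0+150,x0:x0+200],None,fx=4,fy=4,interpolation=cv2.INTER_CUBIC))
E
```

```text
t 4.0 pos [477.5 374.6 228.7] opening 1.002483260205184 F [-0.3 -0.9  0.1]
tool y axis [ 1.     0.016 -0.001] tool-frame mm [194.7  10.1   7.1] units [0.3893 0.0202 0.0141]
[336.42774673 232.39967414]
org 236 157
```

View pics/w3.png

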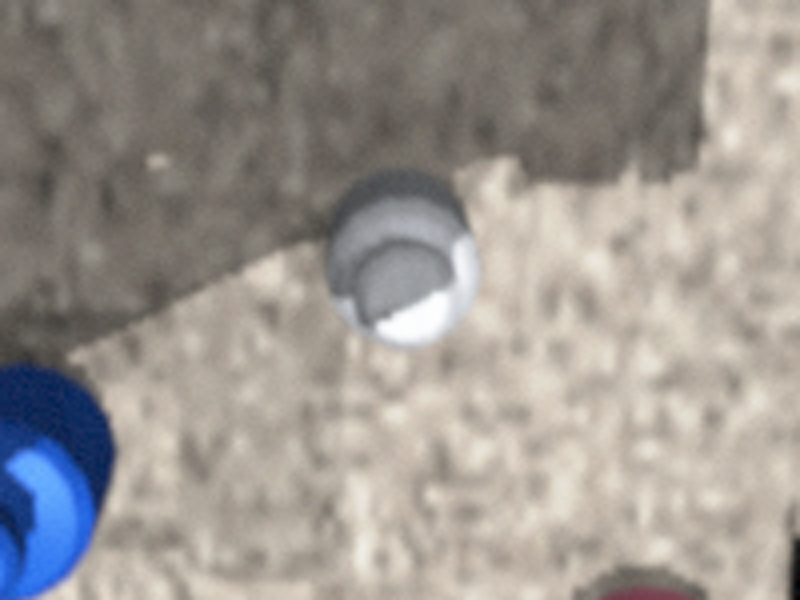

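The knob is at crop (403,293), within 2 px of the prediction, with blue well clear to the lower left. I'll descend and grip.

>>> carry_out([
  [0,0.02,0.012],
  [0.08,0,0],
  [0.08,0,0],
  [0.08,0,0],
  [0.06,0,0],
], grip=[-0.3,-0.3,-0.3,-0.3,-0.3], turn=[0,0,0,0,0])

```text
t: 4.55
eef_pos: [491.2, 362.5, 76.5]
tcp_rot: [-0.994, 1.569, -2.557]
ft_force: [0.2, 0.6, 0.7]
opening: 0.667
```

```bash
python3 -c "
from h import *
go([487.6,369,24])"
```

```text
t 4.55 pos [491.2 362.5  76.5] opening 0.6667215287775901 F [0.2 0.6 0.7]
tool y axis [ 1.     0.007 -0.001] tool-frame mm [52.5 -3.5 -6.6] units [ 0.105  -0.007  -0.0131]
```

>>> carry_out([
  [0,-0.007,-0.012],
  [0,0,0],
], grip=[-0.3,-0.3], turn=[0,0])

```text
t: 4.75
eef_pos: [487.7, 370.3, 79.2]
tcp_rot: [-1.814, 1.571, 2.906]
ft_force: [-0.3, -0.0, 0.0]
opening: 0.65
```

```bash
python3 -c "
from h import *
go([487.6,369,24])"
```

```text
t 4.75 pos [487.7 370.3  79.2] opening 0.6503401384017375 F [-0.3 -0.   0. ]
tool y axis [ 1.     0.008 -0.   ] tool-frame mm [55.2 -0.1  1.3] units [ 0.1105 -0.0003  0.0025]
```

>>> carry_out([
  [0.06,0,0.003],
  [0.05,0,0],
  [0,0,0],
  [0,0,0],
  [0,0,0],
], grip=[-0.3,-0.3,-0.3,1,1], turn=[0,0,0,0,0])

```text
t: 5.25
eef_pos: [488.2, 369.5, 25.9]
tcp_rot: [2.118, 1.568, 0.556]
ft_force: [0.2, 0.8, 1.0]
opening: 0.534
```

>>> carry_out([
  [0,0,0],
  [0,0,0],
  [0,0,0],
], grip=[1,1,1], turn=[0,0,0])

```text
t: 5.55
eef_pos: [487.8, 369.3, 24.7]
tcp_rot: [2.09, 1.569, 0.527]
ft_force: [-0.3, -0.8, 5.6]
opening: 0.342
```

>>> carry_out([
  [-0.02,0,0],
  [-0.08,0,0],
  [-0.09,0,0],
  [-0.09,0,0],
  [-0.09,0,0],
], grip=[1,1,1,1,1], turn=[0,0,0,0,0])

```text
t: 6.05
eef_pos: [486.6, 368.7, 210.9]
tcp_rot: [-1.284, 1.57, -2.846]
ft_force: [-0.0, 0.3, -2.5]
opening: 0.344
```

>>> carry_out([
  [-0.04,0,0],
  [0,0,0],
], grip=[1,1], turn=[0,0])

```text
t: 6.25
eef_pos: [487.7, 369.4, 232.2]
tcp_rot: [2.123, 1.565, 0.561]
ft_force: [0.1, -0.4, -1.9]
opening: 0.343
```

```bash
python3 -c "
from h import *
go([493.5,-94.5,228])"
```

```text
t 6.25 pos [487.7 369.4 232.2] opening 0.34283434655656464 F [ 0.1 -0.4 -1.9]
tool y axis [1.    0.008 0.005] tool-frame mm [  2.9   2.1 463.9] units [0.0057 0.0041 0.9279]
```

Gripped: the opening is 32.6 mm for a 33 mm cylinder, and the load is about 2.4 N. I'll carry it to above the pan.

>>> carry_out([
  [0,0.004,0.04],
  [0,0,0.08],
  [0,0,0.08],
  [0,0,0.08],
  [0,0,0.08],
], grip=[1,1,1,1,1], turn=[0,0,0,0,0])

```text
t: 6.75
eef_pos: [489.5, 187.4, 227.0]
tcp_rot: [-1.361, 1.568, -2.924]
ft_force: [1.5, -0.6, -3.1]
opening: 0.342
```

>>> carry_out([
  [0,0,0.08],
  [0,0,0.08],
  [0,0,0.08],
  [0,0,0.08],
  [0,0,0.08],
], grip=[1,1,1,1,1], turn=[0,0,0,0,0])

```text
t: 7.25
eef_pos: [491.1, -12.4, 227.1]
tcp_rot: [-1.779, 1.568, 2.941]
ft_force: [0.4, 0.3, -2.0]
opening: 0.343
```

>>> carry_out([
  [0,0,0.08],
  [0,0,0.05],
  [0,0,0.03],
  [0,0,0],
  [0,0,0],
], grip=[1,1,1,1,1], turn=[0,0,0,0,0])

```text
t: 7.75
eef_pos: [492.5, -90.4, 227.9]
tcp_rot: [-2.129, 1.569, 2.591]
ft_force: [-0.0, 1.2, -2.9]
opening: 0.344
```

```bash
python3 -c "
from h import *
go([493.5,-94.5,165])"
```

```text
t 7.75 pos [492.5 -90.4 227.9] opening 0.34354989720943163 F [-0.   1.2 -2.9]
tool y axis [ 1.     0.008 -0.001] tool-frame mm [62.9  1.1  4.2] units [0.1259 0.0021 0.0084]
```

>>> carry_out([
  [0.04,0.002,0.008],
  [0.04,0,0],
  [0.02,0,0],
  [0.01,0,0],
  [0,0,0],
], grip=[1,1,1,1,1], turn=[0,0,0,0,0])

```text
t: 8.25
eef_pos: [493.8, -94.3, 173.4]
tcp_rot: [-2.105, 1.57, 2.616]
ft_force: [-0.0, -0.3, -2.4]
opening: 0.342
```

>>> carry_out([
  [0.005,0,0],
  [0.005,0,0],
  [0.005,0,0],
  [0.005,0,0],
  [0.005,0,0],
], grip=[1,1,1,1,1], turn=[0,0,0,0,0])

```text
t: 8.75
eef_pos: [494.0, -95.0, 161.1]
tcp_rot: [1.58, 1.57, 0.017]
ft_force: [0.8, -0.0, -1.2]
opening: 0.339
```

>>> carry_out([
  [0.005,0,0],
  [0.005,0,0],
  [0.005,0,0],
  [0,0,0],
  [0,0,0],
], grip=[1,1,1,1,1], turn=[0,0,0,0,0])

```text
t: 9.25
eef_pos: [493.9, -95.0, 153.6]
tcp_rot: [2.129, 1.571, 0.566]
ft_force: [0.4, -1.6, -0.9]
opening: 0.342
```

```bash
python3 -c "
from h import *
go([493.5,-94.5,149.5])
for i in range(4):cams.read_camera('top');s=env.state();print(s['eef_pos'][2],s['ft_force'])
cv2.imwrite('pics/s2.png',cv2.resize(cams.read_camera('scene')[220:400,340:520],None,fx=3.3,fy=3.3,interpolation=cv2.INTER_CUBIC))"
```

```text
t 9.25 pos [493.9 -95.  153.6] opening 0.3418486042845556 F [ 0.4 -1.6 -0.9]
tool y axis [1.    0.008 0.   ] tool-frame mm [ 4.1 -0.4 -0.5] units [ 0.0082 -0.0009 -0.001 ]
153.69094629949956 [ 0.05597753 -0.27209904 -0.05231403]
153.71213341993393 [ 0.30177371 -0.13356632 -0.43497283]
153.70468119877887 [-0.00527068  0.07909759 -0.8772644 ]
153.71263273976408 [0.74175177 0.23964354 0.05147706]
```

View pics/s2.png

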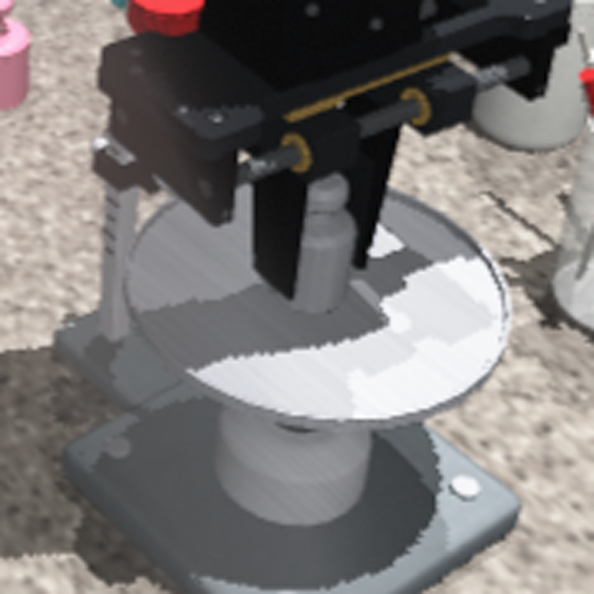

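The weight is upright on the pan, which is about 11 mm down. I'll lower 4 mm more, release, then withdraw straight up.

>>> carry_out([
  [0.004,0,0],
  [0.004,0,0],
  [0,0,0],
  [0,0,0],
  [0,0,0],
], grip=[1,1,1,1,1], turn=[0,0,0,0,0])

```text
t: 10.0
eef_pos: [493.9, -95.0, 149.6]
tcp_rot: [2.12, 1.571, 0.557]
ft_force: [0.8, 0.0, 0.5]
opening: 0.338
```

>>> carry_out([
  [0,0,0],
  [0,0,0],
  [0,0,0],
  [0,0,0],
  [0,0,0],
], grip=[0.1,0.1,-0.2,-0.2,-0.2], turn=[0,0,0,0,0])

```text
t: 10.5
eef_pos: [493.8, -94.9, 149.6]
tcp_rot: [-2.881, 1.571, 1.84]
ft_force: [-0.6, 0.7, -0.1]
opening: 0.589
```

>>> carry_out([
  [-0.02,0,0],
  [-0.05,0,0],
  [-0.07,0,0],
  [-0.07,0,0],
  [-0.07,0,0],
], grip=[-0.2,-0.2,-0.2,-0.2,-0.2], turn=[0,0,0,0,0])

```text
t: 11.0
eef_pos: [493.6, -94.9, 291.9]
tcp_rot: [1.414, 1.57, -0.149]
ft_force: [0.1, 0.1, 0.6]
opening: 0.601
```

>>> carry_out([
  [-0.02,0.08,0],
  [0,0.08,0],
  [0,0.08,0],
  [0,0.06,0],
  [0,0,0],
], grip=[-0.2,-0.2,-0.2,-0.2,-0.2], turn=[0,0,0,0,0])

```text
t: 11.5
eef_pos: [646.1, -93.6, 299.1]
tcp_rot: [-2.937, 1.571, 1.784]
ft_force: [0.3, -0.3, 0.7]
opening: 0.604
```

```bash
python3 -c "
from h import *
go([493.5,-94.5,149.5])
o=np.zeros((600,800,3),np.uint8)
a=cams.read_camera('scene')[220:400,340:520];b=cams.read_camera('top')[150:300,370:540]
o[:594,:594]=cv2.resize(a,None,fx=3.3,fy=3.3,interpolation=cv2.INTER_CUBIC)
b=cv2.resize(b,(230,203));o[:203,570:]=b
cv2.imwrite('pics/s3.png',o)"
```

```text
t 11.5 pos [646.1 -93.6 299.1] opening 0.6035181849231208 F [ 0.3 -0.3  0.7]
tool y axis [ 1.     0.009 -0.   ] tool-frame mm [ 149.6 -152.6   -0.4] units [ 0.2992 -0.3052 -0.0007]
```

View pics/s3.png

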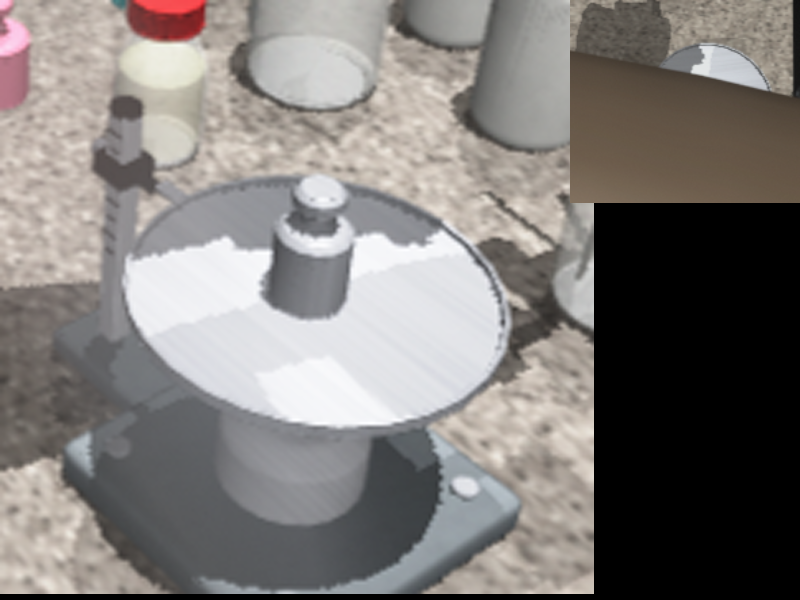

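The weight stands upright at the middle of the pan, at (312,250). The pan's tongue meets the marker finger at about (165,188), and the clamp is where it was. Nothing is touching, so I'll hand it in.

```bash
python3 -c "
from h import *
print(env.job_done())"
```

```text
the job is handed in; nothing more can be done
None
```

I set the small steel weight upright near the middle of the pan and handed the job in at about 11.6 s. The large weight was never touched.

**Choice of weight:** The marker tip measured about 16–18 mm below the empty pan, so the small weight's 15 mm was the nearest. In the same reading the pan's tongue came out at z 139.9 against the true 140. That reading used the post position taken from the wrist view. The top-view position put every height about 4 mm lower, including the tongue at 136.4, so I set it aside.

**Placing:** I lowered the weight slowly until the pan carried it, at 14–15 mm down. The force on the wrist was then about zero, and I opened the fingers and lifted straight up.

**Last checks:** The final scene picture shows the weight upright, the tongue level with the finger by eye, and the clamp unmoved to within about 1–2 px. The arm hid most of the pan from the top camera, so that view confirmed nothing. I did not measure the final pan height separately.

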